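# Build up a two-tyre guide roller on the assembly stand

## Robot

A 6-joint arm with a two-finger parallel gripper is mounted at the origin on the work surface. World frame = base frame: x ahead of the robot, y to its left, z up, the work surface at z = 0. Lengths are in m, angles in rad, forces in N, time in s.
With the tool pointing down it reaches from about 0.275 to 0.975 m from the base axis. Payload 8.4 kg.
Tool frame: the origin (TCP) lies midway between the tips of the shut fingers; the grasp point (between the pads) lies env.grip_point_offset behind it (env.grip_point_offset is the distance from the TCP to the grasp point, in m); z points along the fingers, y is the line along which they close (so a half turn about z gives the same grasp; the last joint's range is limited). The gripper opens to 92 mm and grips with 3 to 60 N. Pads are 20 mm wide; open, the fingers measure 128 mm over their backs; the gripper's body (75 mm by 189 mm) begins 69 mm behind the grasp point.
Start: joints at [1.182, 0.353, 1.633, -0, 1.155, -0.002], TCP at [0.236, 0.579, 0.215] pointing down, gripper open.
Joint ranges: [-2.63, 2.63], [-0.92, 2.1], [0.06, 2.66], [-1.3, 4.44], [0, 2.69], [-3.02, 3.02]. Speed limits (rad/s): [2.22, 2.22, 2.79, 3.14, 3.14, 3.14].

## Interface

Orientations are given as [roll, pitch, yaw] about the fixed x, y, z axes, in that order (R = Rz(yaw) Ry(pitch) Rx(roll)).
In Python, from workcell import status, cams, job, env gives the robot as it stands.
- The arm moves only by the tool play_rows, never from a script. Its argument "targets" is a list of rows, each an object with "dp": the shift along the tool's x, y, z scaled (see below), a list of three; "turn": the turn, a rotation vector about the tool's x, y, z scaled (see below), a list of three. In form: [{"dp": [tx, ty, tz], "turn": [ax, ay, az]}, ...]. A call has 1 to 5 rows; each row shifts and turns the commanded pose from where the row before left it, along the tool's axes as they then stand; what a row does not reach is not made up. The controller multiplies each number of a shift by 0.06 m and each number of a turn by pi rad. A row lasts 1/8 s, in which the tool goes at most 62.5 mm and 10.7 degrees, less where a joint would pass 70% of its speed; a pose out of reach is approached as far as the arm can. A call with a number of a shift or a turn outside -1 to 1 is refused whole. A call with a gripper value outside its range is refused whole. "fingers" is the finger opening in mm, from 0 to 91.9, set as the call begins (left out, the last holds). The fingers move at their own pace and stop on an object; "grip_force" is the grip in N (left out, the last holds). Time passes only in rows, so rows that do not move let the fingers close. It gives the time, the measured TCP pose, the force, the opening and the grip force at its end, in the units of the state.
- status.observe(): the state, without advancing time (a new reading comes with each control period).
- cams.snapshot(name): name is "side" or "top"; returns the picture (480x640x3 uint8, red, green, blue); there is no depth.
- cams.camera_model(name): a dict with "intrinsics" (3x3 intrinsics, pixels), "R" (3x3) and "t" (3): a world point X has camera coordinates R X + t. Camera axes: x right, y down, z forward; pixel columns grow to the right and rows downward; lengths in m; the calibration is good to about 2 mm. A picture is of the moment at which its call begins. camera_model takes no time and is no camera call.
- job.finish_job(): hands the job in; it is judged then, once.
Trained networks look in the newest picture that a camera, given by its name, has taken for a name from the list of things; names that differ only in an ending like _2 or _b are one class to them, and where a whole thing is asked for, a point or a joint stands for the part that bears it (a point fixed in the world has none). Each returns a list of dicts, best first, with "p" (0 to 1); they miss things now and then, are a little off and sometimes report something else, mostly with a low value. They report only what shows in the picture. A call takes as long as a camera call. They do not tell look-alikes from the thing itself.
- cams.outline_of(label, camera): "mask" (480x640 bool, what is visible of it) and "box" ([left, top, right, bottom] in pixels, round what is visible of it).
The state is a dict: "clock": time; "q": joint angles; "dq": joint speeds; "effort": joint torques, N m; "tcp_pos": TCP position; "ee_rot": TCP orientation; "ft_force": force on the tool from outside, world axes, zero at the start; "wrist_torque": the same for the moment, N m; "width": finger opening in m; "gripper_force": force on a finger pad.
Only numpy, scipy, OpenCV 4.12 (cv2) and the standard library are available. Lean on these libraries where they do the work, as an engineer would, in place of code of your own. Each camera call takes 0.05 s, during which the arm holds its last target. There are 200 camera calls.

## Task

Build the guide roller on the upright arbor of the assembly stand: first the cream hub with its flange down on the seat, then over the hub's core the black tyre and on that the orange tyre, then the aluminium end flange with its disc down on the core, and last the brass collar on top. Lower each part until it sits fully home rather than letting it drop, and leave the two clear cups of sorted rings standing where they are.

Things in the scene. Friction and masses are not known exactly. Their poses are not given: they have to be found in the camera images.
- stand: Assembly stand, fixed to the bench: grey round foot 84 mm across and 12 mm high, on it a steel seat disc 48 mm across whose top is 16 mm above the bench, and from its middle an upright steel arbor (pin) 12 mm across whose tip is 88 mm above the bench; the last 12 mm taper to a 5 mm nose. Origin: centre of the foot's underside on the bench; z is the arbor's axis.
- hub: Cream plastic roller hub: flange disc 64 mm across and 5 mm thick at the bottom, core 30 mm across standing up from it, 35 mm high in all, 16 mm bore right through. Best gripped by the core. Origin: centre of its underside, z up its axis; it starts lying flat on the bench, this way up. Round, so its yaw does not matter.
- black_tyre: Black hard-rubber tyre: plain ring, 60 mm outside, 38 mm hole, 16 mm high. Slips over the hub's 30 mm core. Origin: centre of its underside, z up its axis; it starts lying flat on the bench, this way up. Round, so its yaw does not matter.
- orange_tyre: Orange hard-rubber tyre: plain ring, 60 mm outside, 38 mm hole, 12 mm high. Slips over the hub's 30 mm core. Origin: centre of its underside, z up its axis; it starts lying flat on the bench, this way up. Round, so its yaw does not matter.
- end_flange: Aluminium end flange: disc 64 mm across and 6 mm thick at the bottom, with a boss 30 mm across rising 10 mm above it (16 mm high in all), 16 mm bore right through. Best gripped by the boss. Its disc rests on the top of the hub's core. Origin: centre of its underside, z up its axis; it starts lying flat on the bench, this way up. Round, so its yaw does not matter.
- collar: Knurled brass collar: ring 28 mm outside, 16 mm bore, 14 mm high. Goes on last, resting on the end flange's boss; the arbor then stands 7 mm out of it. Origin: centre of its underside, z up its axis; it starts lying flat on the bench, this way up. Round, so its yaw does not matter.
- cup_black: Bystander: clear plastic cup of small black rings, loose, 73 mm across the rim, 54 mm across the foot, 58 mm high. Origin: centre of its underside.
- cup_white: Bystander: clear plastic cup of small white rings, loose, 73 mm across the rim, 54 mm across the foot, 58 mm high. Origin: centre of its underside.
Not all that is in view belongs to the job. There is more than one size of the black_tyre; the one meant has the size given above. What is shaped like the hub but green is not meant.

How it is judged:
On the way, in this order (a step that is already met when the one before it is completed fails the run):
1. the hub sits on the stand's seat, flange down, let go (horizontal distance between hub and stand below 0.008 m and z of hub in the frame of stand between 0.013 and 0.019 m and angle between hub's own z axis and vertical below 0.1 rad and contact force between the fingers and hub below 0.3 N and linear speed of hub below 0.03 m/s), for 0.2 s.
2. the black tyre is over the hub's core, down on the hub's flange, let go (horizontal distance between black_tyre and stand below 0.008 m and z of black_tyre in the frame of stand between 0.018 and 0.024 m and angle between black_tyre's own z axis and vertical below 0.1 rad and contact force between the fingers and black_tyre below 0.3 N and linear speed of black_tyre below 0.03 m/s), for 0.2 s.
3. the orange tyre is over the core, on top of the black tyre, let go (horizontal distance between orange_tyre and stand below 0.008 m and z of orange_tyre in the frame of stand between 0.034 and 0.04 m and angle between orange_tyre's own z axis and vertical below 0.1 rad and contact force between the fingers and orange_tyre below 0.3 N and linear speed of orange_tyre below 0.03 m/s), for 0.2 s.
4. the end flange is on the arbor, disc down on the top of the hub's core, let go (horizontal distance between end_flange and stand below 0.008 m and z of end_flange in the frame of stand between 0.048 and 0.054 m and angle between end_flange's own z axis and vertical below 0.1 rad and contact force between the fingers and end_flange below 0.3 N and linear speed of end_flange below 0.03 m/s), for 0.2 s.
5. the brass collar is on the arbor, on the end flange's boss, let go (horizontal distance between collar and stand below 0.008 m and z of collar in the frame of stand between 0.064 and 0.07 m and angle between collar's own z axis and vertical below 0.1 rad and contact force between the fingers and collar below 0.3 N and linear speed of collar below 0.03 m/s), for 0.2 s.
At the end, for the whole second after the job is handed in: All five parts upright on the arbor, released and at rest, within 8 mm of its axis and 3 mm of these underside heights above the bench: hub 16, black tyre 21, orange tyre 37, end flange 51, collar 67 mm. Both cups upright, within 30 mm of their start (all of step 1 and all of step 2 and all of step 3 and all of step 4 and all of step 5 and distance of each of cup_black, cup_white from where it was at the start of the episode below 0.03 m and angle between each of cup_black, cup_white's own z axis and vertical below 0.2 rad); the robot touches nothing.
It fails at once if a roller part is let fall (faster than 0.5 m/s with no finger on it: a drop of more than about 13 mm) ((linear speed of hub above 0.5 m/s and contact force between the fingers and hub below 0.05 N) or (linear speed of black_tyre above 0.5 m/s and contact force between the fingers and black_tyre below 0.05 N) or (linear speed of orange_tyre above 0.5 m/s and contact force between the fingers and orange_tyre below 0.05 N) or (linear speed of end_flange above 0.5 m/s and contact force between the fingers and end_flange below 0.05 N) or (linear speed of collar above 0.5 m/s and contact force between the fingers and collar below 0.05 N)).
It fails at once if the cup of black rings is shifted by more than 30 mm or tipped (distance of cup_black from where it was at the start of the episode above 0.03 m or angle between cup_black's own z axis and vertical above 0.3 rad).
It fails at once if the cup of white rings is shifted by more than 30 mm or tipped (distance of cup_white from where it was at the start of the episode above 0.03 m or angle between cup_white's own z axis and vertical above 0.3 rad).
It also fails if it takes over 131 s, if anything falls off the work surface, if the arm or the gripper's body presses on something with over 40 N, if the wrist force passes 120 N, or if a joint passes its speed limit or range.

## Working session

There is one attempt and no reset: what is moved stays moved. The work goes in short steps, Python scripts to look and compute and a tool call to move; the robot and the scene stay as the last step left them, time stands still between calls to the robot, and variables do not carry over. Pictures are saved under pics/ and viewed, at most 14 in all, crops included, and the job is handed in when it is done.

Besides the shell and the picture viewer there is one more tool, called after "Request:" as name(argument=value, ...) on one line, values as JSON. play_rows: Moves the arm, as the interface text tells. Its arguments: {"type":"object","properties":{"targets":{"type":"array"},"fingers":{"type":"number"},"grip_force":{"type":"number"}},"required":["targets"]}

```bash
ls; mkdir -p pics; python3 - <<'E'
from workcell import status,cams,job,env
import cv2,numpy as np
print(env.grip_point_offset); print(status.observe())
for c in("top","side"):
    im=cams.snapshot(c); cv2.imwrite(f"pics/{c}0.png",im[:,:,::-1]); print(c,cams.camera_model(c))
    for l in("stand","hub","black_tyre","orange_tyre","end_flange","collar","cup_black","cup_white"):
        print(l,[(round(float(d["p"]),2),[int(v) for v in d["box"]]) for d in cams.outline_of(l,c)])
E
```

```text
pics
0.0187
{'clock': 0.0, 'q': array([ 1.18160624e+00,  3.53615891e-01,  1.63415210e+00, -1.24418800e-05,
        1.15520419e+00, -2.38766968e-03]), 'dq': array([ 0.00047883, -0.00197601,  0.00110974, -0.0018569 ,  0.00123599,
        0.00136935]), 'effort': array([-9.08048896e-04, -5.93848372e+01, -3.34217834e+01,  6.96878904e-02,
        2.34463520e-02, -1.16949691e-04]), 'tcp_pos': array([0.23557152, 0.57835512, 0.21387616]), 'ee_rot': array([-3.14021311e+00,  8.08197737e-06,  2.75479527e+00]), 'ft_force': array([-0.71740646, -0.05284773,  0.47056369]), 'wrist_torque': array([-0.03602958,  0.06254546, -0.04839718]), 'gripper_force': 0.0, 'width': 0.09182819672915857}
top {'intrinsics': array([[489.00184943,   0.        , 320.37466592],
       [  0.        , 489.00184943, 237.01104759],
       [  0.        ,   0.        ,   1.        ]]), 'R': array([[ 2.75472273e-03, -9.99996166e-01,  2.82498359e-04],
       [-9.97320336e-01, -2.76800394e-03, -7.31059858e-02],
       [ 7.31064875e-02, -8.03546369e-05, -9.97324137e-01]]), 't': array([-0.00701666,  0.50554819,  0.91640362])}
stand 
[... 515 characters left out ...]
6218624],
       [  0.        ,   0.        ,   1.        ]]), 'R': array([[-0.96632177, -0.25733492, -0.00099096],
       [-0.20466565,  0.7708656 , -0.60322317],
       [ 0.15599429, -0.58270487, -0.79757183]]), 't': array([0.45796614, 0.10496098, 1.07461236])}
stand [(0.79, [148, 374, 202, 427])]
hub [(0.94, [287, 84, 313, 108]), (0.67, [238, 166, 268, 195])]
black_tyre [(0.59, [303, 213, 336, 242]), (0.51, [291, 179, 312, 202])]
orange_tyre [(0.85, [271, 121, 300, 144]), (0.45, [253, 372, 295, 410])]
end_flange [(0.8, [252, 375, 293, 409]), (0.69, [237, 168, 270, 195])]
collar [(0.74, [236, 239, 251, 257])]
cup_black [(0.95, [164, 280, 212, 331])]
cup_white [(0.56, [335, 140, 373, 181])]
```

View pics/top0.png

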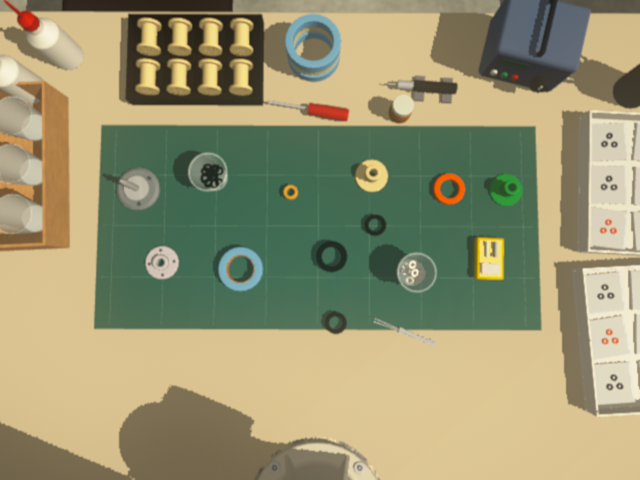

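View pics/side0.png

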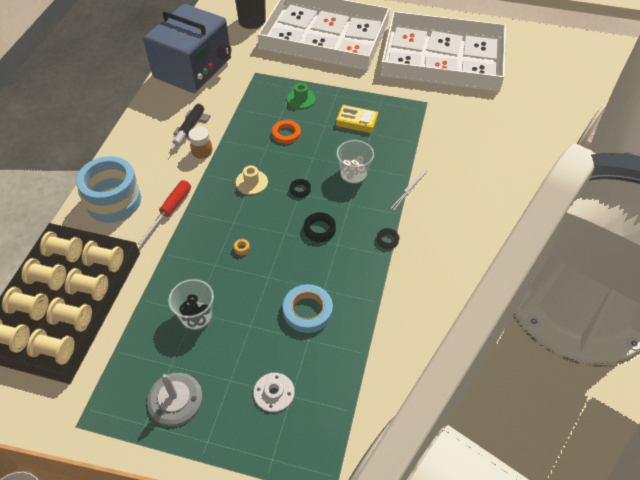

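Candidates in the top view:
- **Hub:** cream at (372,176), which I choose. Green at (506,190) is the decoy.
- **Black tyre:** (332,256), about 30 px or 60 mm, which I choose. (375,225) and (335,322) are about 22 px, too small.
- **Orange tyre:** (449,188).
- **End flange:** (162,262).
- **Collar:** (290,192). The blue tape at (240,268) is not a part.
- **Stand:** (138,188).
- **Cups:** (208,172) and (417,272).

```bash
cat > h.py <<'E'
import cv2,numpy as np
from scipy.optimize import least_squares
from workcell import status,cams,job,env
P={"stand":[(42,0),(42,12),(24,16),(6,76),(2.5,88)],"hub":[(32,0),(32,5),(15,5),(15,35)],
"black_tyre":[(30,0),(30,16)],"orange_tyre":[(30,0),(30,12)],"end_flange":[(32,0),(32,6),(15,16)],
"collar":[(14,0),(14,14)],"cup_black":[(27,0),(36.5,58)],"cup_white":[(27,0),(36.5,58)]}
M={c:cams.camera_model(c) for c in("top","side")}
a=np.linspace(0,2*np.pi,60)
def proj(c,X):
    m=M[c]; Y=(m["R"]@np.atleast_2d(X).T).T+m["t"]; Y=Y@m["intrinsics"].T; return Y[:,:2]/Y[:,2:]
def model(n,x,y,z0=0):
    return np.vstack([np.c_[x+r/1e3*np.cos(a),y+r/1e3*np.sin(a),np.full(60,z0+z/1e3)] for r,z in P[n]])
def cen(p):
    h=cv2.convexHull(np.float32(p)); m=cv2.moments(h); return np.array([m["m10"],m["m01"]])/m["m00"],m["m00"]
def fit(n,c,mask,z0=0):
    p=np.argwhere(mask)[:,::-1]; p=np.vstack([p+d for d in([-.5,-.5],[.5,-.5],[-.5,.5],[.5,.5])])
    co,A=cen(p)
    r=least_squares(lambda v:cen(proj(c,model(n,v[0],v[1],z0)))[0]-co,[.5,0],x_scale=.1,diff_step=1e-3)
    return r.x,A/cen(proj(c,model(n,*r.x,z0)))[1]
E
python3 - <<'E'
from h import *
for c in M:
    im=cams.snapshot(c)
    for n in P:
        for d in cams.outline_of(n,c):
            x,A=fit(n,c,d["mask"]); print(c,n,round(float(d["p"]),2),x.round(4),"area",round(A,2))
        if c=="top" and n=="hub": cv2.imwrite("pics/crop.png",cv2.resize(im[140:345,100:530,::-1],None,fx=1.86,fy=1.86,interpolation=cv2.INTER_CUBIC))
E
```

```text
top stand 0.94 [0.5992 0.3501] area 0.98
top hub 0.93 [ 0.6275 -0.105 ] area 0.98
top hub 0.87 [ 0.6001 -0.3674] area 1.03
top hub 0.54 [0.6003 0.3519] area 1.7
top black_tyre 0.91 [ 0.4679 -0.0261] area 0.95
top black_tyre 0.78 [ 0.3417 -0.0355] area 0.45
top black_tyre 0.74 [ 0.5291 -0.1119] area 0.51
top black_tyre 0.31 [ 0.6265 -0.1044] area 0.99
top orange_tyre 0.92 [ 0.6001 -0.2552] area 0.99
top end_flange 0.75 [0.4565 0.3008] area 1.02
top end_flange 0.28 [ 0.4385 -0.1917] area 1.49
top collar 0.49 [0.5929 0.0535] area 1.0
top cup_black 0.71 [0.6224 0.2039] area 1.01
top cup_white 0.83 [ 0.4389 -0.1802] area 1.03
top cup_white 0.54 [0.4555 0.2856] area 0.67
top cup_white 0.35 [ 0.594  -0.2434] area 0.63
side stand 0.85 [0.6015 0.3532] area 0.97
side hub 0.96 [ 0.6299 -0.1031] area 1.03
side hub 0.83 [ 0.6033 -0.3674] area 1.0
side hub 0.52 [0.603  0.3522] area 1.79
side black_tyre 0.9 [ 0.4715 -0.0255] area 0.96
side black_tyre 0.84 [ 0.5321 -0.1086] area 0.46
side black_tyre 0.57 [ 0.3438 -0.0317] area 0.47
side orange_tyre 0.76 [ 0.6047 -0.2556] area 0.98
side end_flange 0.61 [0.4583 0.3028] area 0.97
side collar 0.45 [0.5951 0.055 ] area 1.06
side cup_black 0.65 [0.6261 0.2054] area 1.03
side cup_white 0.88 [ 0.4409 -0.1796] area 1.0
```

View pics/crop.png

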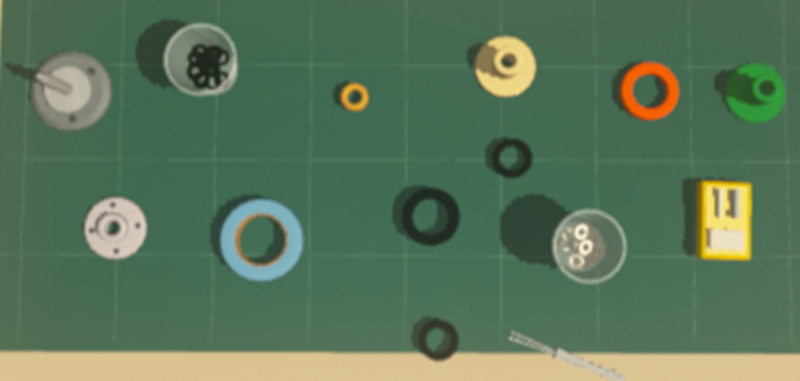

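The crop confirms the choices: cream hub at crop (505,66), large black tyre at (430,215), orange tyre at (650,90), end flange at (115,228), collar at (355,97). The two cameras agree to within about 3 mm with a constant offset, and the areas match. I start with the hub.

Request:
play_rows(targets=[{"dp": [0,0,0],"turn": [0,0,-0.05]},{"dp": [0,0,0],"turn": [0,0,-0.05]},{"dp": [0,0,0],"turn": [0,0,-0.0232]},{"dp": [-0.468,-0.812,0.064],"turn": [0,0,0]},{"dp": [-0.468,-0.812,0.064],"turn": [0,0,0]}], fingers=91, grip_force=20)

```text
clock: 2.42
tcp_pos: [0.2922, 0.4805, 0.2067]
ee_rot: [3.142, 0.0, -3.14]
ft_force: [0.1, -0.0, 0.7]
width: 0.0909
gripper_force: 0.0
```

Request:
play_rows(targets=[{"dp": [-0.468,-0.812,0.064],"turn": [0,0,0]},{"dp": [-0.468,-0.812,0.064],"turn": [0,0,0]},{"dp": [-0.468,-0.812,0.064],"turn": [0,0,0]},{"dp": [-0.468,-0.812,0.064],"turn": [0,0,0]},{"dp": [-0.468,-0.812,0.064],"turn": [0,0,0]}])

```text
clock: 3.05
tcp_pos: [0.4333, 0.2363, 0.1879]
ee_rot: [3.141, 0.001, -3.141]
ft_force: [-0.2, 0.1, 0.6]
width: 0.0908
gripper_force: 0.0
```

Request:
play_rows(targets=[{"dp": [-0.468,-0.812,0.064],"turn": [0,0,0]},{"dp": [-0.468,-0.812,0.064],"turn": [0,0,0]},{"dp": [-0.468,-0.812,0.064],"turn": [0,0,0]},{"dp": [-0.468,-0.812,0.064],"turn": [0,0,0]},{"dp": [-0.468,-0.812,0.064],"turn": [0,0,0]}])

```text
clock: 3.68
tcp_pos: [0.5738, -0.0075, 0.1686]
ee_rot: [3.141, 0.001, -3.142]
ft_force: [1.2, 1.9, -0.2]
width: 0.0912
gripper_force: 0.0
```

Request:
play_rows(targets=[{"dp": [-0.468,-0.812,0.064],"turn": [0,0,0]},{"dp": [-0.468,-0.812,0.064],"turn": [0,0,0]},{"dp": [0,0,0],"turn": [0,0,0]},{"dp": [0,0,0],"turn": [0,0,0]},{"dp": [0,0,0],"turn": [0,0,0]}])

```text
clock: 4.3
tcp_pos: [0.6285, -0.102, 0.161]
ee_rot: [3.141, -0.0, -3.14]
ft_force: [-0.3, 0.1, -0.2]
width: 0.0911
gripper_force: 0.0
```

Request:
play_rows(targets=[{"dp": [0,-0.03,0.7],"turn": [0,0,0]},{"dp": [0,0,0.7],"turn": [0,0,0]},{"dp": [0,0,0.6],"turn": [0,0,0]},{"dp": [0,0,0.4],"turn": [0,0,0]},{"dp": [0,0,0.1],"turn": [0,0,0]}])

```text
clock: 4.92
tcp_pos: [0.6277, -0.1036, 0.0096]
ee_rot: [3.141, -0.003, -3.14]
ft_force: [0.9, 0.2, -0.6]
width: 0.0904
gripper_force: 0.0
```

Request:
play_rows(targets=[{"dp": [0,0,0],"turn": [0,0,0]},{"dp": [0,0,0],"turn": [0,0,0]},{"dp": [0,0,0],"turn": [0,0,0]},{"dp": [0,0,0],"turn": [0,0,0]},{"dp": [0,0,0],"turn": [0,0,0]}], fingers=20, grip_force=10)

```text
clock: 5.55
tcp_pos: [0.6291, -0.105, 0.0111]
ee_rot: [-3.142, 0.0, -3.141]
ft_force: [-0.2, -0.4, -0.2]
width: 0.0432
gripper_force: 0.0
```

Request:
play_rows(targets=[{"dp": [0,0,0],"turn": [0,0,0]},{"dp": [0,0,0],"turn": [0,0,0]},{"dp": [0,0,0],"turn": [0,0,0]},{"dp": [0,0,0],"turn": [0,0,0]},{"dp": [0,0,0],"turn": [0,0,0]}])

```text
clock: 6.18
tcp_pos: [0.6291, -0.105, 0.0108]
ee_rot: [-3.142, 0.0, -3.141]
ft_force: [-0.1, 0.1, 0.5]
width: 0.0302
gripper_force: 10.0
```

Request:
play_rows(targets=[{"dp": [0,0,0],"turn": [0,0,0]},{"dp": [0,0,0],"turn": [0,0,0]},{"dp": [0,0,0],"turn": [0,0,0.05]},{"dp": [0,0,0],"turn": [0,0,0.05]},{"dp": [0,0,0],"turn": [0,0,0.05]}], fingers=60)

```text
clock: 6.8
tcp_pos: [0.6291, -0.1049, 0.0108]
ee_rot: [3.142, 0.0, 2.665]
ft_force: [0.1, 0.1, -0.4]
width: 0.0601
gripper_force: 0.0
```

Request:
play_rows(targets=[{"dp": [0,0,0],"turn": [0,0,0.05]},{"dp": [0,0,0],"turn": [0,0,0.05]},{"dp": [0,0,0],"turn": [0,0,0.05]},{"dp": [0,0,0],"turn": [0,0,0.05]},{"dp": [0,0,0],"turn": [0,0,0.05]}])

```text
clock: 7.42
tcp_pos: [0.629, -0.1049, 0.0108]
ee_rot: [-3.142, -0.0, 1.88]
ft_force: [0.8, 0.1, -0.7]
width: 0.0598
gripper_force: 0.0
```

Request:
play_rows(targets=[{"dp": [0,0,0],"turn": [0,0,0.05]},{"dp": [0,0,0],"turn": [0,0,0.05]},{"dp": [0,0,0],"turn": [0,0,0]},{"dp": [0,0,0],"turn": [0,0,0]},{"dp": [0,0,0],"turn": [0,0,0]}])

```text
clock: 8.05
tcp_pos: [0.6291, -0.1049, 0.0108]
ee_rot: [-3.142, 0.0, 1.573]
ft_force: [0.6, -0.3, 1.2]
width: 0.0601
gripper_force: 0.0
```

Request:
play_rows(targets=[{"dp": [0,0,0],"turn": [0,0,0]},{"dp": [0,0,0],"turn": [0,0,0]},{"dp": [0,0,0],"turn": [0,0,0]},{"dp": [0,0,0],"turn": [0,0,0]},{"dp": [0,0,0],"turn": [0,0,0]}], fingers=20, grip_force=20)

```text
clock: 8.68
tcp_pos: [0.6291, -0.105, 0.0108]
ee_rot: [3.142, 0.0, 1.571]
ft_force: [-0.5, 0.0, -0.7]
width: 0.03
gripper_force: 20.0
```

```bash
python3 - <<'E'
from h import *
print(status.observe())
for c in M:
    cams.snapshot(c)
    for d in cams.outline_of("stand",c)[:1]+[]: print(c,fit("stand",c,d["mask"]))
E
```

```text
{'clock': 8.675, 'q': array([-1.67671542e-01,  6.12623740e-01,  1.73606474e+00, -7.76840878e-06,
        7.92894585e-01, -1.67961883e-01]), 'dq': array([ 0.00108267,  0.00019291,  0.00034793,  0.00148651,  0.00011296,
       -0.0011949 ]), 'effort': array([ 1.79027433e-03, -6.73623848e+01, -2.42367107e+01,  5.12688956e-02,
        4.26020357e-02, -2.79905929e-03]), 'tcp_pos': array([ 0.62905867, -0.1049556 ,  0.01082394]), 'ee_rot': array([3.14158413e+00, 7.05913971e-06, 1.57109212e+00]), 'ft_force': array([-0.48207369,  0.04414774, -0.71285893]), 'wrist_torque': array([-0.05162215,  0.03083245, -0.01901922]), 'gripper_force': 20.0000733230263, 'width': 0.02999666927479176}
top (array([0.59840236, 0.35035629]), 0.9370527606249706)
side (array([0.5949504 , 0.05680824]), 0.1278844868115516)
```

Request:
play_rows(targets=[{"dp": [0,0,-0.3],"turn": [0,0,0]},{"dp": [0,0,-0.7],"turn": [0,0,0]},{"dp": [0,0,-0.75],"turn": [0,0,0]},{"dp": [0.3,0,-0.4],"turn": [0,0,0]},{"dp": [0.7,0,0],"turn": [0,0,0]}])

```text
clock: 9.5
tcp_pos: [0.631, -0.0457, 0.1439]
ee_rot: [3.136, 0.001, 1.569]
ft_force: [-0.9, 0.0, -1.4]
width: 0.0301
gripper_force: 20.0
```

Request:
play_rows(targets=[{"dp": [0.8,0,0],"turn": [0,0,0]},{"dp": [0.8,-0.1,0],"turn": [0,0,0]},{"dp": [0.8,-0.1,0],"turn": [0,0,0]},{"dp": [0.8,-0.1,0],"turn": [0,0,0]},{"dp": [0.8,-0.1,0],"turn": [0,0,0]}])

```text
clock: 10.12
tcp_pos: [0.6049, 0.1967, 0.1413]
ee_rot: [3.14, -0.0, 1.571]
ft_force: [-0.2, 0.2, -0.6]
width: 0.03
gripper_force: 20.0
```

Request:
play_rows(targets=[{"dp": [0.8,-0.075,0],"turn": [0,0,0]},{"dp": [0.8,0,0],"turn": [0,0,0]},{"dp": [0.6,0,0],"turn": [0,0,0]},{"dp": [0.4,0,0.2],"turn": [0,0,0]},{"dp": [0,0,0.2],"turn": [0,0,0]}])

```text
clock: 10.75
tcp_pos: [0.6002, 0.3521, 0.1153]
ee_rot: [3.141, -0.0, 1.573]
ft_force: [-0.2, -0.5, -0.7]
width: 0.0298
gripper_force: 20.0
```

```bash
python3 - <<'E'
from h import *
s=status.observe(); print(s["tcp_pos"],s["width"],s["gripper_force"])
o=[]
for c in M:
    im=cams.snapshot(c)
    for n,z in(("hub",s["tcp_pos"][2]-.0108),("stand",0)):
        for d in cams.outline_of(n,c): print(c,n,d["p"],d["box"],fit(n,c,d["mask"],z))
    u,v=proj(c,[.6,.35,.08])[0].astype(int); u=max(u,80);v=min(v,400)
    o.append(cv2.resize(im[v-80:v+80,u-80:u+80,::-1],None,fx=2.5,fy=2.5,interpolation=cv2.INTER_CUBIC))
cv2.imwrite("pics/p1.png",np.hstack(o))
E
```

```text
[0.60016577 0.35211791 0.11530325] 0.0298325321687639 20.00006521353498
top hub 0.69 [489.8, 174.7, 522.9, 206.4] (array([ 0.58180426, -0.3279689 ]), 0.7413164928729854)
top hub 0.68 [103.2, 162.5, 133.7, 197.6] (array([0.59782138, 0.3468572 ]), 0.7771523431674737)
top stand 0.9 [120.6, 167.4, 161.2, 209.1] (array([0.59723589, 0.34598599]), 0.8473814089047569)
side hub 0.7 [140.6, 358.5, 189.9, 391.4] (array([0.59897222, 0.35776464]), 0.7737893138589792)
side stand 0.91 [149.7, 375.3, 203.3, 429.0] (array([0.59959643, 0.35558794]), 0.91713493405586)
```

View pics/p1.png

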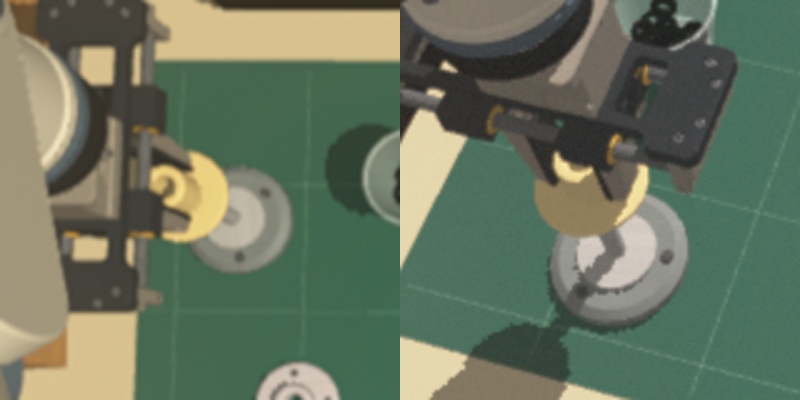

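The hub is held over the stand (left panel about (190,195), right panel about (590,200)), and it hides the arbor tip. I lower it slowly and watch the force.

Request:
play_rows(targets=[{"dp": [-0.02,0.01,0.1],"turn": [0,0,0]},{"dp": [0,0,0.1],"turn": [0,0,0]},{"dp": [0,0,0.1],"turn": [0,0,0]},{"dp": [0,0,0.05],"turn": [0,0,0]},{"dp": [0,0,0],"turn": [0,0,0]}])

```text
clock: 11.68
tcp_pos: [0.6009, 0.3498, 0.0944]
ee_rot: [-3.141, 0.0, 1.571]
ft_force: [-0.4, 0.0, -0.8]
width: 0.0298
gripper_force: 20.0
```

Request:
play_rows(targets=[{"dp": [0,0,0.06],"turn": [0,0,0]},{"dp": [0,0,0.06],"turn": [0,0,0]},{"dp": [0,0,0.06],"turn": [0,0,0]},{"dp": [0,0,0.0],"turn": [0,0,0]},{"dp": [0,0,0],"turn": [0,0,0]}])

```text
clock: 12.3
tcp_pos: [0.6011, 0.3499, 0.0841]
ee_rot: [3.141, -0.0, 1.571]
ft_force: [0.1, 0.8, 0.6]
width: 0.0296
gripper_force: 20.0
```

Request:
play_rows(targets=[{"dp": [0.01,0,0.08],"turn": [0,0,0]},{"dp": [0,0,0.08],"turn": [0,0,0]},{"dp": [0,0,0.08],"turn": [0,0,0]},{"dp": [0,0,0.08],"turn": [0,0,0]},{"dp": [0,0,0],"turn": [0,0,0]}])

```text
clock: 12.92
tcp_pos: [0.6007, 0.3503, 0.0642]
ee_rot: [-3.141, 0.0, 1.571]
ft_force: [0.0, -0.1, -0.7]
width: 0.0299
gripper_force: 20.0
```

Request:
play_rows(targets=[{"dp": [0,0,0.12],"turn": [0,0,0]},{"dp": [0,0,0.12],"turn": [0,0,0]},{"dp": [0,0,0.12],"turn": [0,0,0]},{"dp": [0,0,0.12],"turn": [0,0,0]},{"dp": [0,0,0],"turn": [0,0,0]}])

```text
clock: 13.55
tcp_pos: [0.6005, 0.3502, 0.0351]
ee_rot: [-3.14, 0.001, 1.571]
ft_force: [0.1, -0.3, -0.0]
width: 0.0298
gripper_force: 20.0
```

Request:
play_rows(targets=[{"dp": [0,0,0.05],"turn": [0,0,0]},{"dp": [0,0,0.05],"turn": [0,0,0]},{"dp": [0,0,0.03],"turn": [0,0,0]},{"dp": [0,0,0.01],"turn": [0,0,0]},{"dp": [0,0,0],"turn": [0,0,0]}])

```text
clock: 14.18
tcp_pos: [0.6011, 0.3504, 0.0276]
ee_rot: [3.142, -0.0, 1.571]
ft_force: [0.3, -0.2, -0.4]
width: 0.0299
gripper_force: 20.0
```

Request:
play_rows(targets=[{"dp": [0,0,0.01],"turn": [0,0,0]},{"dp": [0,0,0.01],"turn": [0,0,0]},{"dp": [0,0,0],"turn": [0,0,0]},{"dp": [0,0,0],"turn": [0,0,0]},{"dp": [0,0,0],"turn": [0,0,0]}])

```text
clock: 14.8
tcp_pos: [0.6011, 0.3505, 0.0268]
ee_rot: [3.141, -0.0, 1.571]
ft_force: [-1.7, -0.6, 6.1]
width: 0.03
gripper_force: 20.0
```

Request:
play_rows(targets=[{"dp": [0,0,0],"turn": [0,0,0]},{"dp": [0,0,0],"turn": [0,0,0]},{"dp": [0,0,0],"turn": [0,0,0]},{"dp": [0,0,0],"turn": [0,0,0]},{"dp": [0,0,0],"turn": [0,0,0]}], fingers=85)

```text
clock: 15.42
tcp_pos: [0.6011, 0.3504, 0.0264]
ee_rot: [3.142, -0.0, 1.571]
ft_force: [-0.1, -0.5, 0.7]
width: 0.0777
gripper_force: 0.0
```

Request:
play_rows(targets=[{"dp": [0,0,-0.3],"turn": [0,0,0]},{"dp": [0,0,-0.8],"turn": [0,0,0]},{"dp": [0,0,-0.8],"turn": [0,0,0]},{"dp": [-0.385,-0.1325,-0.2],"turn": [0,0,0]},{"dp": [-0.785,-0.2725,0],"turn": [0,0,0]}])

```text
clock: 16.05
tcp_pos: [0.5782, 0.2813, 0.1557]
ee_rot: [3.137, -0.002, 1.573]
ft_force: [-0.0, -1.0, -0.7]
width: 0.0851
gripper_force: 0.0
```

Request:
play_rows(targets=[{"dp": [-0.785,-0.2725,0],"turn": [0,0,0]},{"dp": [-0.785,-0.2725,0],"turn": [0,0,0]},{"dp": [-0.785,-0.2725,0],"turn": [0,0,0]},{"dp": [-0.785,-0.2725,0],"turn": [0,0,0]},{"dp": [-0.785,-0.2725,0],"turn": [0,0,0]}])

```text
clock: 16.68
tcp_pos: [0.4949, 0.0434, 0.1538]
ee_rot: [3.14, -0.0, 1.571]
ft_force: [0.4, -1.1, 0.7]
width: 0.0851
gripper_force: 0.0
```

Request:
play_rows(targets=[{"dp": [-0.785,-0.2725,0],"turn": [0,0,0]},{"dp": [-0.4,-0.14,0],"turn": [0,0,0]},{"dp": [0,0,0],"turn": [0,0,0]},{"dp": [0,0,0],"turn": [0,0,0]},{"dp": [0,0,0],"turn": [0,0,0]}], fingers=90)

```text
clock: 17.3
tcp_pos: [0.4709, -0.0256, 0.1527]
ee_rot: [3.141, -0.0, 1.572]
ft_force: [0.1, -0.0, 0.2]
width: 0.0901
gripper_force: 0.0
```

```bash
python3 - <<'E'
from h import *
for c in M:
    cams.snapshot(c)
    for n,z in(("hub",.016),("stand",0)):
        for d in cams.outline_of(n,c):
            x,A=fit(n,c,d["mask"],z)
            if x[1]>.3: print(c,n,d["p"],x,A)
E
```

```text
top hub 0.69 [0.59892456 0.34987882] 1.0065499220148304
top stand 0.91 [0.59952123 0.34926562] 1.026564962290782
side hub 0.71 [0.60172147 0.35165762] 0.9466056535671387
side stand 0.76 [0.60140213 0.35311965] 0.9696311358590995
```

Request:
play_rows(targets=[{"dp": [-0.02,-0.015,0.7],"turn": [0,0,0]},{"dp": [0,0,0.7],"turn": [0,0,0]},{"dp": [0,0,0.6],"turn": [0,0,0]},{"dp": [0,0,0.35],"turn": [0,0,0]},{"dp": [0,0,0.13],"turn": [0,0,0]}])

```text
clock: 18.23
tcp_pos: [0.4687, -0.0275, 0.0025]
ee_rot: [-3.139, -0.0, 1.571]
ft_force: [-0.2, -0.2, -0.1]
width: 0.0901
gripper_force: 0.0
```

Request:
play_rows(targets=[{"dp": [0,0,0],"turn": [0,0,0]},{"dp": [0,0,0],"turn": [0,0,0]},{"dp": [0,0,0],"turn": [0,0,0]},{"dp": [0,0,0],"turn": [0,0,0]},{"dp": [0,0,0],"turn": [0,0,0]}], fingers=50, grip_force=20)

```text
clock: 18.85
tcp_pos: [0.4701, -0.0276, 0.0043]
ee_rot: [3.14, 0.0, 1.571]
ft_force: [-1.0, 0.9, 7.6]
width: 0.0583
gripper_force: 20.0
```

Request:
play_rows(targets=[{"dp": [0,0,0],"turn": [0,0,0]},{"dp": [0,0,0],"turn": [0,0,0]},{"dp": [0,0,0],"turn": [0,0,0]}])

```text
clock: 19.23
tcp_pos: [0.47, -0.0276, 0.0043]
ee_rot: [3.14, 0.0, 1.571]
ft_force: [-0.3, -0.1, 6.9]
width: 0.0585
gripper_force: 20.0
```

Request:
play_rows(targets=[{"dp": [0,0,-0.1],"turn": [0,0,0]},{"dp": [0,0,-0.4],"turn": [0,0,0]},{"dp": [0,0,-0.8],"turn": [0,0,0]},{"dp": [0,0,-0.8],"turn": [0,0,0]},{"dp": [0,0,-0.3],"turn": [0,0,0]}])

```text
clock: 19.85
tcp_pos: [0.4706, -0.0277, 0.1507]
ee_rot: [3.138, 0.0, 1.571]
ft_force: [0.5, 0.2, -1.3]
width: 0.0584
gripper_force: 20.0
```

```bash
python3 - <<'E'
from h import *
s=status.observe(); print(s["tcp_pos"],s["width"],s["gripper_force"],s["ft_force"])
o=[]
for c in M:
    im=cams.snapshot(c)
    for d in cams.outline_of("black_tyre",c): print(c,d["p"],fit("black_tyre",c,d["mask"],s["tcp_pos"][2]-.0043))
    u,v=proj(c,s["tcp_pos"])[0].astype(int)
    o.append(cv2.resize(im[v-70:v+70,u-70:u+70,::-1],None,fx=2.8,fy=2.8,interpolation=cv2.INTER_CUBIC))
cv2.imwrite("pics/p2.png",np.hstack(o))
E
```

```text
[ 0.47064168 -0.02765499  0.1506994 ] 0.05843448875630927 19.99952110927552 [ 0.51795969  0.19981986 -1.34728795]
top 0.51 (array([ 0.35194004, -0.03030328]), 0.25035272875232245)
side 0.91 (array([ 0.47199361, -0.0244246 ]), 0.9783296451781984)
side 0.77 (array([0.494626  , 0.01580569]), 0.26410417585592216)
side 0.56 (array([0.33639146, 0.0790563 ]), 0.3357280787715638)
```

View pics/p2.png

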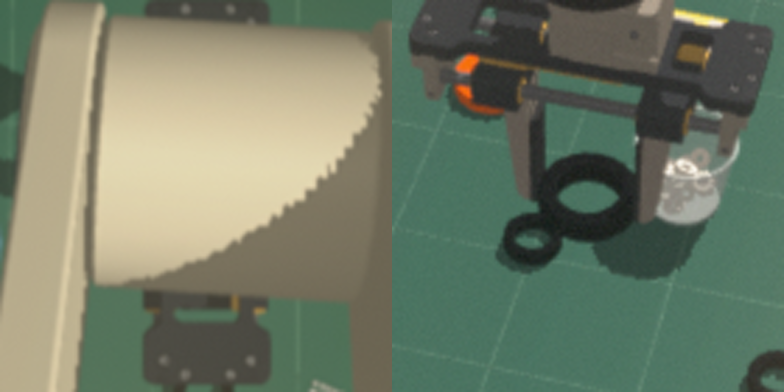

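The tyre is held level between the fingers (right panel about (588,195)). Next I take it to the stand.

Request:
play_rows(targets=[{"dp": [0.39,0.135,0],"turn": [0,0,0]},{"dp": [0.78,0.27,0],"turn": [0,0,0]},{"dp": [0.78,0.27,0],"turn": [0,0,0]},{"dp": [0.78,0.27,0],"turn": [0,0,0]},{"dp": [0.78,0.27,0],"turn": [0,0,0]}])

```text
clock: 20.68
tcp_pos: [0.5416, 0.1843, 0.1457]
ee_rot: [-3.139, 0.001, 1.571]
ft_force: [-0.0, -0.4, -1.1]
width: 0.0582
gripper_force: 20.0
```

Request:
play_rows(targets=[{"dp": [0.78,0.27,0],"turn": [0,0,0]},{"dp": [0.78,0.27,0],"turn": [0,0,0]},{"dp": [0.78,0.27,0],"turn": [0,0,0]},{"dp": [0.39,0.135,0],"turn": [0,0,0]},{"dp": [0.04,0,0],"turn": [0,0,0]}])

```text
clock: 21.3
tcp_pos: [0.5981, 0.3502, 0.1451]
ee_rot: [-3.139, 0.001, 1.573]
ft_force: [-0.7, 0.1, 0.4]
width: 0.0586
gripper_force: 20.0
```

Request:
play_rows(targets=[{"dp": [0,0,0.2],"turn": [0,0,0]},{"dp": [0,0,0.3],"turn": [0,0,0]},{"dp": [0,0,0.3],"turn": [0,0,0]},{"dp": [0,0,0],"turn": [0,0,0]},{"dp": [0,0,0],"turn": [0,0,0]}])

```text
clock: 21.92
tcp_pos: [0.5991, 0.3491, 0.0997]
ee_rot: [3.142, 0.0, 1.571]
ft_force: [0.6, -0.4, -0.7]
width: 0.0585
gripper_force: 20.0
```

```bash
cat >look.py <<'E'
from h import *
import sys
n,off=sys.argv[1],float(sys.argv[2])
s=status.observe(); print(s["tcp_pos"],s["width"],s["gripper_force"],s["ft_force"])
for c in M:
    cams.snapshot(c)
    for d in cams.outline_of(n,c):
        x,A=fit(n,c,d["mask"],s["tcp_pos"][2]-off)
        if A>.6: print(c,round(float(d["p"]),2),x.round(4),round(A,2))
E
python3 look.py black_tyre .0043
```

```text
[0.59908779 0.34908166 0.09968338] 0.05848711006528558 19.9995621945709 [ 0.62111966 -0.42783952 -0.74282427]
top 0.75 [0.5983 0.3476] 0.85
side 0.6 [0.6035 0.3573] 0.75
```

Request:
play_rows(targets=[{"dp": [0.01,0.025,0.1],"turn": [0,0,0]},{"dp": [0,0,0.2],"turn": [0,0,0]},{"dp": [0,0,0.2],"turn": [0,0,0]},{"dp": [0,0,0.05],"turn": [0,0,0]},{"dp": [0,0,0],"turn": [0,0,0]}])

```text
clock: 22.75
tcp_pos: [0.6002, 0.3497, 0.0661]
ee_rot: [-3.141, 0.0, 1.571]
ft_force: [-0.4, -0.8, -0.3]
width: 0.059
gripper_force: 20.0
```

Request:
play_rows(targets=[{"dp": [0,0,0.1],"turn": [0,0,0]},{"dp": [0,0,0.1],"turn": [0,0,0]},{"dp": [0,0,0.1],"turn": [0,0,0]},{"dp": [0,0,0.05],"turn": [0,0,0]},{"dp": [0,0,0],"turn": [0,0,0]}])

```text
clock: 23.38
tcp_pos: [0.6002, 0.3497, 0.0453]
ee_rot: [-3.141, 0.0, 1.571]
ft_force: [-0.1, 0.1, -0.7]
width: 0.0583
gripper_force: 20.0
```

Request:
play_rows(targets=[{"dp": [0,0,0.1],"turn": [0,0,0]},{"dp": [0,0,0.1],"turn": [0,0,0]},{"dp": [0,0,0.08],"turn": [0,0,0]},{"dp": [0,0,0.03],"turn": [0,0,0]},{"dp": [0,0,0],"turn": [0,0,0]}])

```text
clock: 24.0
tcp_pos: [0.6004, 0.3498, 0.0269]
ee_rot: [-3.141, 0.0, 1.571]
ft_force: [-0.7, 0.7, -0.2]
width: 0.0584
gripper_force: 20.0
```

Request:
play_rows(targets=[{"dp": [0,0,0.01],"turn": [0,0,0]},{"dp": [0,0,0.01],"turn": [0,0,0]},{"dp": [0,0,0],"turn": [0,0,0]},{"dp": [0,0,0],"turn": [0,0,0]}])

```text
clock: 24.5
tcp_pos: [0.6005, 0.3499, 0.0259]
ee_rot: [3.142, -0.0, 1.571]
ft_force: [-0.4, 0.5, -0.7]
width: 0.0582
gripper_force: 20.0
```

Request:
play_rows(targets=[{"dp": [0,0,0.01],"turn": [0,0,0]},{"dp": [0,0,0],"turn": [0,0,0]},{"dp": [0,0,0],"turn": [0,0,0]}])

```text
clock: 24.88
tcp_pos: [0.6005, 0.3499, 0.0255]
ee_rot: [3.141, -0.0, 1.571]
ft_force: [-0.7, -0.3, 2.4]
width: 0.0583
gripper_force: 20.0
```

Request:
play_rows(targets=[{"dp": [0,0,0],"turn": [0,0,0]},{"dp": [0,0,0],"turn": [0,0,0]},{"dp": [0,0,0],"turn": [0,0,0]},{"dp": [0,0,0],"turn": [0,0,0]},{"dp": [0,0,0],"turn": [0,0,0]}], fingers=90)

```text
clock: 25.5
tcp_pos: [0.6005, 0.3498, 0.0252]
ee_rot: [-3.142, 0.0, 1.571]
ft_force: [-0.9, -0.5, -0.5]
width: 0.0897
gripper_force: 0.0
```

Request:
play_rows(targets=[{"dp": [0,0,-0.3],"turn": [0,0,0]},{"dp": [0,0,-0.8],"turn": [0,0,0]},{"dp": [0,0,-0.8],"turn": [0,0,0]},{"dp": [-0.4,0,-0.2],"turn": [0,0,0]},{"dp": [-0.8,0,0],"turn": [0,0,0]}])

```text
clock: 26.12
tcp_pos: [0.6011, 0.278, 0.1534]
ee_rot: [3.138, -0.001, 1.573]
ft_force: [0.0, -0.3, -0.3]
width: 0.0901
gripper_force: 0.0
```

Request:
play_rows(targets=[{"dp": [-0.8,0,0],"turn": [0,0,0]},{"dp": [-0.8,0,0],"turn": [0,0,0]},{"dp": [-0.8,0,0],"turn": [0,0,0]},{"dp": [-0.8,0,0],"turn": [0,0,0]},{"dp": [-0.8,0,0],"turn": [0,0,0]}])

```text
clock: 26.75
tcp_pos: [0.5996, 0.0356, 0.1513]
ee_rot: [-3.141, 0.0, 1.571]
ft_force: [-0.3, -0.4, 0.1]
width: 0.0899
gripper_force: 0.0
```

Request:
play_rows(targets=[{"dp": [-0.8,0,0],"turn": [0,0,0]},{"dp": [-0.8,0,0],"turn": [0,0,0]},{"dp": [-0.8,0,0],"turn": [0,0,0]},{"dp": [-0.8,0,0],"turn": [0,0,0]},{"dp": [-0.8,0,0],"turn": [0,0,0]}])

```text
clock: 27.38
tcp_pos: [0.5995, -0.2042, 0.1513]
ee_rot: [-3.141, -0.0, 1.571]
ft_force: [0.2, 0.1, 0.3]
width: 0.0901
gripper_force: 0.0
```

Request:
play_rows(targets=[{"dp": [-0.8,0.04,0],"turn": [0,0,0]},{"dp": [-0.1,0,0],"turn": [0,0,0]},{"dp": [0,0,0],"turn": [0,0,0]},{"dp": [0,0,0],"turn": [0,0,0]}])

```text
clock: 27.88
tcp_pos: [0.6026, -0.255, 0.1512]
ee_rot: [-3.141, -0.0, 1.572]
ft_force: [-0.2, 0.3, -0.1]
width: 0.0901
gripper_force: 0.0
```

```bash
python3 - <<'E'
from h import *
o=[]
for c in M:
    im=cams.snapshot(c)
    for d in cams.outline_of("black_tyre",c):
        x,A=fit("black_tyre",c,d["mask"],.021); 
        if x[1]>.2: print(c,d["p"],x.round(4),round(A,2))
    u,v=proj(c,[.6,.35,.04])[0].astype(int); v=min(v,430)
    o.append(cv2.resize(im[v-50:v+50,u-50:u+50,::-1],None,fx=4,fy=4,interpolation=cv2.INTER_CUBIC))
cv2.imwrite("pics/p3.png",np.hstack(o))
E
```

```text
top 0.83 [0.5987 0.351 ] 0.97
side 0.65 [0.6015 0.3522] 1.0
```

View pics/p3.png

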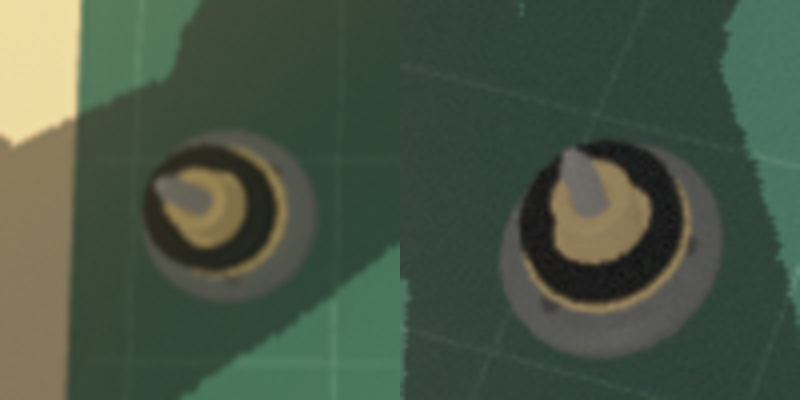

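The black tyre sits level on the hub flange, with a thin cream rim showing (panels about (212,208) and (605,225)). Next is the orange tyre.

Request:
play_rows(targets=[{"dp": [-0.023,0,0.7],"turn": [0,0,0]},{"dp": [0,0,0.7],"turn": [0,0,0]},{"dp": [0,0,0.6],"turn": [0,0,0]},{"dp": [0,0,0.33],"turn": [0,0,0]},{"dp": [0,0,0.12],"turn": [0,0,0]}])

```text
clock: 28.7
tcp_pos: [0.6027, -0.2571, 0.0034]
ee_rot: [-3.14, -0.0, 1.571]
ft_force: [-0.9, 0.6, -0.4]
width: 0.09
gripper_force: 0.0
```

Request:
play_rows(targets=[{"dp": [0,0,0],"turn": [0,0,0]},{"dp": [0,0,0],"turn": [0,0,0]},{"dp": [0,0,0],"turn": [0,0,0]},{"dp": [0,0,0],"turn": [0,0,0]},{"dp": [0,0,0],"turn": [0,0,0]}], fingers=50, grip_force=20)

```text
clock: 29.32
tcp_pos: [0.6035, -0.2578, 0.0052]
ee_rot: [3.14, 0.0, 1.571]
ft_force: [-1.0, 0.4, 6.0]
width: 0.0581
gripper_force: 19.9
```

Request:
play_rows(targets=[{"dp": [0,0,0],"turn": [0,0,0]},{"dp": [0,0,0],"turn": [0,0,0]},{"dp": [0,0,0],"turn": [0,0,0]}])

```text
clock: 29.7
tcp_pos: [0.6035, -0.2578, 0.0052]
ee_rot: [3.14, 0.0, 1.571]
ft_force: [-0.9, 0.0, 7.4]
width: 0.0581
gripper_force: 19.9
```

Request:
play_rows(targets=[{"dp": [0,0,-0.1],"turn": [0,0,0]},{"dp": [0,0,-0.4],"turn": [0,0,0]},{"dp": [0,0,-0.8],"turn": [0,0,0]},{"dp": [0,0,-0.8],"turn": [0,0,0]},{"dp": [0,0,-0.3],"turn": [0,0,0]}])

```text
clock: 30.32
tcp_pos: [0.6043, -0.2581, 0.1515]
ee_rot: [3.138, 0.002, 1.571]
ft_force: [-0.1, -0.8, 0.1]
width: 0.0585
gripper_force: 19.9
```

```bash
python3 look.py orange_tyre .004
```

```text
[ 0.60434449 -0.25812845  0.15149941] 0.05845580494742225 19.87933377196896 [-0.08250913 -0.78754439  0.12946581]
top 0.98 [ 0.6039 -0.2496] 0.75
side 0.76 [ 0.6047 -0.2514] 0.94
```

Request:
play_rows(targets=[{"dp": [0.4,0,0],"turn": [0,0,0]},{"dp": [0.8,0,0],"turn": [0,0,0]},{"dp": [0.8,0,0],"turn": [0,0,0]},{"dp": [0.8,0,0],"turn": [0,0,0]},{"dp": [0.8,0,0],"turn": [0,0,0]}])

```text
clock: 31.15
tcp_pos: [0.6014, -0.0388, 0.1465]
ee_rot: [-3.139, -0.001, 1.571]
ft_force: [0.6, -0.2, -0.1]
width: 0.0581
gripper_force: 19.9
```

Request:
play_rows(targets=[{"dp": [0.8,0,0],"turn": [0,0,0]},{"dp": [0.8,0,0],"turn": [0,0,0]},{"dp": [0.8,0,0],"turn": [0,0,0]},{"dp": [0.8,0,0],"turn": [0,0,0]},{"dp": [0.8,0,0],"turn": [0,0,0]}])

```text
clock: 31.78
tcp_pos: [0.6009, 0.2008, 0.1464]
ee_rot: [-3.139, 0.001, 1.572]
ft_force: [-0.4, 0.0, -0.6]
width: 0.0582
gripper_force: 19.9
```

Request:
play_rows(targets=[{"dp": [0.8,-0.03,0],"turn": [0,0,0]},{"dp": [0.8,0,0],"turn": [0,0,0]},{"dp": [0.6,0,0],"turn": [0,0,0]},{"dp": [0.12,0,0.1],"turn": [0,0,0]},{"dp": [0,0,0.2],"turn": [0,0,0]}])

```text
clock: 32.4
tcp_pos: [0.6, 0.3378, 0.1287]
ee_rot: [-3.14, 0.001, 1.572]
ft_force: [0.4, -0.1, -0.4]
width: 0.0584
gripper_force: 19.9
```

Request:
play_rows(targets=[{"dp": [0,0,0.3],"turn": [0,0,0]},{"dp": [0,0,0.2],"turn": [0,0,0]},{"dp": [0,0,0],"turn": [0,0,0]},{"dp": [0,0,0],"turn": [0,0,0]}])

```text
clock: 32.9
tcp_pos: [0.6014, 0.3374, 0.1005]
ee_rot: [3.141, -0.0, 1.57]
ft_force: [-0.3, -0.3, -0.1]
width: 0.0582
gripper_force: 19.9
```

```bash
python3 look.py orange_tyre .005; python3 - <<'E'
from h import *
o=[]
for c in M:
    im=cams.snapshot(c)
    u,v=proj(c,[.6,.35,.08])[0].astype(int); v=min(v,430);u=max(u,50)
    o.append(cv2.resize(im[v-50:v+50,u-50:u+50,::-1],None,fx=4,fy=4,interpolation=cv2.INTER_CUBIC))
cv2.imwrite("pics/p4.png",np.hstack(o))
E
```

```text
[0.60141672 0.33738798 0.10048913] 0.058199927247739265 19.87931782801752 [-0.26562007 -0.30332576 -0.14110221]
top 0.91 [0.6015 0.3375] 0.85
side 0.93 [0.6056 0.3487] 0.68
```

View pics/p4.png

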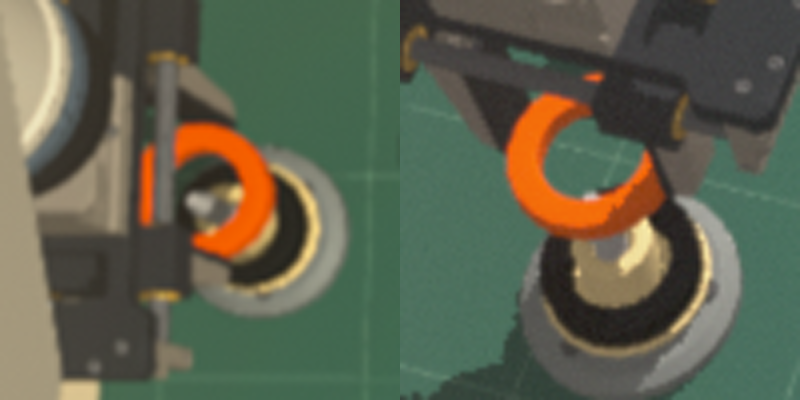

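The picture shows I am 12 mm short in y: the arbor tip, left panel (200,200), lies at the ring hole's edge, while the ring is held level. I shift in y before lowering.

Request:
play_rows(targets=[{"dp": [0.1,-0.01,0],"turn": [0,0,0]},{"dp": [0.1,0,0],"turn": [0,0,0]},{"dp": [0,0,0.0],"turn": [0,0,0]},{"dp": [0,0,0.1],"turn": [0,0,0]},{"dp": [0,0,0.1],"turn": [0,0,0]}])

```text
clock: 33.83
tcp_pos: [0.6003, 0.3495, 0.0877]
ee_rot: [-3.141, 0.0, 1.571]
ft_force: [0.5, -0.4, -0.2]
width: 0.0584
gripper_force: 19.9
```

Request:
play_rows(targets=[{"dp": [0,0,0.1],"turn": [0,0,0]},{"dp": [0,0,0.1],"turn": [0,0,0]},{"dp": [0,0,0.1],"turn": [0,0,0]},{"dp": [0,0,0.05],"turn": [0,0,0]},{"dp": [0,0,0],"turn": [0,0,0]}])

```text
clock: 34.45
tcp_pos: [0.6003, 0.3496, 0.0669]
ee_rot: [-3.141, 0.0, 1.571]
ft_force: [0.5, 1.3, -0.0]
width: 0.0581
gripper_force: 19.9
```

```bash
python3 look.py orange_tyre .005; python3 - <<'E'
from h import *
o=[]
for c in M:
    im=cams.snapshot(c)
    u,v=proj(c,[.6,.35,.06])[0].astype(int); v=min(v,430);u=max(u,50)
    o.append(cv2.resize(im[v-50:v+50,u-50:u+50,::-1],None,fx=4,fy=4,interpolation=cv2.INTER_CUBIC))
cv2.imwrite("pics/p5.png",np.hstack(o))
E
```

```text
[0.60030613 0.34958417 0.06694072] 0.05810723622199598 19.879353022843134 [ 0.48105095  1.34055298 -0.0497132 ]
top 0.88 [0.6001 0.3485] 0.83
side 0.65 [0.6045 0.3617] 0.64
```

View pics/p5.png

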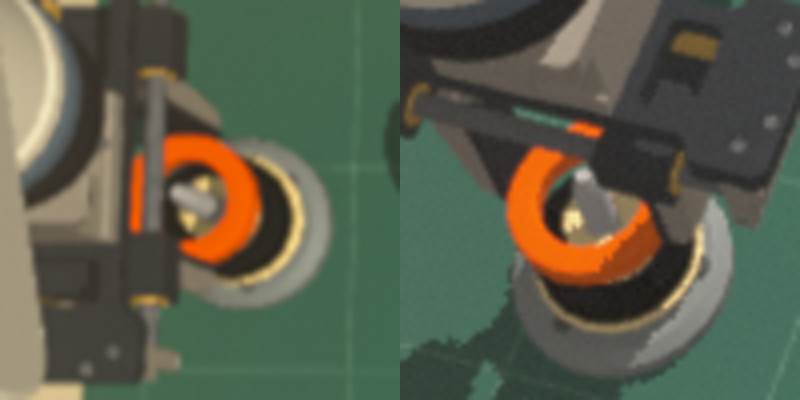

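The arbor is inside the ring (panels (195,197) and (590,200)). I lower the rest.

Request:
play_rows(targets=[{"dp": [0,0,0.08],"turn": [0,0,0]},{"dp": [0,0,0.08],"turn": [0,0,0]},{"dp": [0,0,0.08],"turn": [0,0,0]},{"dp": [0,0,0],"turn": [0,0,0]}])

```text
clock: 35.25
tcp_pos: [0.6001, 0.3494, 0.0521]
ee_rot: [-3.141, 0.001, 1.571]
ft_force: [-0.0, -0.9, -0.2]
width: 0.0581
gripper_force: 19.9
```

Request:
play_rows(targets=[{"dp": [0,0,0.08],"turn": [0,0,0]},{"dp": [0,0,0.05],"turn": [0,0,0]},{"dp": [0,0,0.02],"turn": [0,0,0]},{"dp": [0,0,0],"turn": [0,0,0]},{"dp": [0,0,0],"turn": [0,0,0]}])

```text
clock: 35.88
tcp_pos: [0.6005, 0.3497, 0.044]
ee_rot: [3.141, -0.0, 1.571]
ft_force: [0.2, -0.1, -1.0]
width: 0.0582
gripper_force: 19.9
```

Request:
play_rows(targets=[{"dp": [0,0,0.015],"turn": [0,0,0]},{"dp": [0,0,0.01],"turn": [0,0,0]},{"dp": [0,0,0],"turn": [0,0,0]},{"dp": [0,0,0],"turn": [0,0,0]}])

```text
clock: 36.38
tcp_pos: [0.6004, 0.3497, 0.0423]
ee_rot: [-3.142, 0.0, 1.571]
ft_force: [0.2, 0.1, -0.2]
width: 0.0584
gripper_force: 19.9
```

Request:
play_rows(targets=[{"dp": [0,0,0.01],"turn": [0,0,0]},{"dp": [0,0,0],"turn": [0,0,0]},{"dp": [0,0,0],"turn": [0,0,0]}])

```text
clock: 36.75
tcp_pos: [0.6005, 0.3497, 0.0422]
ee_rot: [3.141, -0.0, 1.571]
ft_force: [-2.1, -1.5, 6.5]
width: 0.0579
gripper_force: 19.9
```

Request:
play_rows(targets=[{"dp": [0,0,0],"turn": [0,0,0]},{"dp": [0,0,0],"turn": [0,0,0]},{"dp": [0,0,0],"turn": [0,0,0]},{"dp": [0,0,0],"turn": [0,0,0]},{"dp": [0,0,0],"turn": [0,0,0]}], fingers=90)

```text
clock: 37.38
tcp_pos: [0.6004, 0.3496, 0.0416]
ee_rot: [-3.142, 0.0, 1.571]
ft_force: [0.6, -0.5, -0.0]
width: 0.09
gripper_force: 0.0
```

Request:
play_rows(targets=[{"dp": [0,0,-0.3],"turn": [0,0,0]},{"dp": [0,0,-0.7],"turn": [0,0,0]},{"dp": [0,0,-0.6],"turn": [0,0,0]},{"dp": [0,0,-0.2],"turn": [0,0,0]},{"dp": [-0.215,-0.58,0],"turn": [0,0,0]}])

```text
clock: 38.0
tcp_pos: [0.5674, 0.3375, 0.1511]
ee_rot: [3.138, -0.002, 1.571]
ft_force: [-0.2, -0.6, -0.1]
width: 0.09
gripper_force: 0.0
```

Request:
play_rows(targets=[{"dp": [-0.3,-0.8,0],"turn": [0,0,0]},{"dp": [-0.3,-0.8,0],"turn": [0,0,0]},{"dp": [0,-0.2,0],"turn": [0,0,0]},{"dp": [0,0,0],"turn": [0,0,0]},{"dp": [0,0,0],"turn": [0,0,0]}])

```text
clock: 38.62
tcp_pos: [0.4591, 0.3015, 0.1499]
ee_rot: [3.14, -0.001, 1.571]
ft_force: [0.6, 0.4, 0.3]
width: 0.0903
gripper_force: 0.0
```

```bash
python3 - <<'E'
from h import *
print(status.observe()["tcp_pos"])
for c in M:
    cams.snapshot(c)
    for n,z in(("orange_tyre",.037),("end_flange",0),("collar",0)):
      for d in cams.outline_of(n,c):
        x,A=fit(n,c,d["mask"],z); 
        if A>.6: print(c,n,d["p"],x.round(4),round(A,2))
E
```

```text
[0.45910526 0.30145988 0.14990288]
top orange_tyre 0.96 [0.6022 0.3514] 0.89
top end_flange 0.92 [0.4558 0.3018] 0.97
top end_flange 0.51 [0.6015 0.3453] 1.41
top collar 0.67 [0.594  0.0527] 0.99
side orange_tyre 0.85 [0.6014 0.3533] 1.02
side end_flange 0.59 [0.458  0.3024] 0.95
side collar 0.65 [0.6474 0.1978] 4.25
```

Request:
play_rows(targets=[{"dp": [-0.01,-0.02,0.7],"turn": [0,0,0]},{"dp": [0,0,0.7],"turn": [0,0,0]},{"dp": [0,0,0.55],"turn": [0,0,0]},{"dp": [0,0,0.3],"turn": [0,0,0]},{"dp": [0,0,0.09],"turn": [0,0,0]}])

```text
clock: 39.65
tcp_pos: [0.4562, 0.2999, 0.0086]
ee_rot: [-3.141, 0.001, 1.571]
ft_force: [0.2, -0.5, 0.1]
width: 0.0903
gripper_force: 0.0
```

Request:
play_rows(targets=[{"dp": [0,0,0],"turn": [0,0,0]},{"dp": [0,0,0],"turn": [0,0,0]},{"dp": [0,0,0],"turn": [0,0,0]},{"dp": [0,0,0],"turn": [0,0,0]},{"dp": [0,0,0],"turn": [0,0,0]}], fingers=20, grip_force=10)

```text
clock: 40.28
tcp_pos: [0.4565, 0.3002, 0.0096]
ee_rot: [3.141, -0.0, 1.571]
ft_force: [-0.3, -0.2, -0.4]
width: 0.0421
gripper_force: 0.0
```

Request:
play_rows(targets=[{"dp": [0,0,0],"turn": [0,0,0]},{"dp": [0,0,0],"turn": [0,0,0]},{"dp": [0,0,0],"turn": [0,0,0]},{"dp": [0,0,0],"turn": [0,0,0]}])

```text
clock: 40.78
tcp_pos: [0.4565, 0.3002, 0.0093]
ee_rot: [3.141, -0.0, 1.571]
ft_force: [-0.2, 0.5, 1.5]
width: 0.0289
gripper_force: 10.0
```

Request:
play_rows(targets=[{"dp": [0,0,0],"turn": [0,0,0]},{"dp": [0,0,0],"turn": [0,0,0]},{"dp": [0,0,0],"turn": [0,0,-0.05]},{"dp": [0,0,0],"turn": [0,0,-0.05]},{"dp": [0,0,0],"turn": [0,0,-0.05]}], fingers=60)

```text
clock: 41.4
tcp_pos: [0.4564, 0.3001, 0.0093]
ee_rot: [-3.141, 0.0, 2.047]
ft_force: [-0.7, 0.5, -0.5]
width: 0.0603
gripper_force: 0.0
```

Request:
play_rows(targets=[{"dp": [0,0,0],"turn": [0,0,-0.05]},{"dp": [0,0,0],"turn": [0,0,-0.05]},{"dp": [0,0,0],"turn": [0,0,-0.05]},{"dp": [0,0,0],"turn": [0,0,-0.05]},{"dp": [0,0,0],"turn": [0,0,-0.05]}])

```text
clock: 42.02
tcp_pos: [0.4564, 0.3001, 0.0093]
ee_rot: [-3.142, -0.0, 2.833]
ft_force: [0.3, 0.3, -0.5]
width: 0.0602
gripper_force: 0.0
```

Request:
play_rows(targets=[{"dp": [0,0,0],"turn": [0,0,-0.05]},{"dp": [0,0,0],"turn": [0,0,-0.05]},{"dp": [0,0,0],"turn": [0,0,0]},{"dp": [0,0,0],"turn": [0,0,0]}])

```text
clock: 42.52
tcp_pos: [0.4564, 0.3001, 0.0093]
ee_rot: [-3.142, -0.0, 3.138]
ft_force: [0.2, 1.2, -0.4]
width: 0.0603
gripper_force: 0.0
```

Request:
play_rows(targets=[{"dp": [0,0,0],"turn": [0,0,0]},{"dp": [0,0,0],"turn": [0,0,0]},{"dp": [0,0,0],"turn": [0,0,0]},{"dp": [0,0,0],"turn": [0,0,0]},{"dp": [0,0,0],"turn": [0,0,0]}], fingers=20, grip_force=20)

```text
clock: 43.15
tcp_pos: [0.4565, 0.3001, 0.0093]
ee_rot: [3.142, 0.0, -3.141]
ft_force: [0.0, -0.3, -0.1]
width: 0.0283
gripper_force: 20.0
```

Request:
play_rows(targets=[{"dp": [0,0,0],"turn": [0,0,0]},{"dp": [0,0,0],"turn": [0,0,0]},{"dp": [0,0,0],"turn": [0,0,0]}])

```text
clock: 43.52
tcp_pos: [0.4565, 0.3001, 0.0093]
ee_rot: [3.142, 0.0, -3.141]
ft_force: [0.6, 0.4, -0.7]
width: 0.0282
gripper_force: 20.0
```

Request:
play_rows(targets=[{"dp": [0,0,-0.1],"turn": [0,0,0]},{"dp": [0,0,-0.5],"turn": [0,0,0]},{"dp": [0,0,-0.8],"turn": [0,0,0]},{"dp": [0,0,-0.6],"turn": [0,0,0]},{"dp": [0,0,-0.26],"turn": [0,0,0]}])

```text
clock: 44.15
tcp_pos: [0.4572, 0.3006, 0.1472]
ee_rot: [3.14, 0.003, -3.141]
ft_force: [0.8, -0.1, -1.4]
width: 0.0284
gripper_force: 20.0
```

Request:
play_rows(targets=[{"dp": [-0.4,0.137,0],"turn": [0,0,0]},{"dp": [-0.8,0.3,0],"turn": [0,0,0]},{"dp": [-0.8,0.3,0],"turn": [0,0,0]},{"dp": [-0.395,0.1,0],"turn": [0,0,0]},{"dp": [0,0,0],"turn": [0,0,0]}])

```text
clock: 44.78
tcp_pos: [0.6007, 0.3502, 0.1432]
ee_rot: [-3.141, -0.001, 3.141]
ft_force: [-0.0, -0.7, -1.4]
width: 0.0283
gripper_force: 20.0
```

Request:
play_rows(targets=[{"dp": [0,0,0.2],"turn": [0,0,0]},{"dp": [0,0,0.3],"turn": [0,0,0]},{"dp": [0,0,0.1],"turn": [0,0,0]},{"dp": [0,0,0],"turn": [0,0,0]},{"dp": [0,0,0],"turn": [0,0,0]}])

```text
clock: 45.4
tcp_pos: [0.6003, 0.3505, 0.1094]
ee_rot: [3.141, 0.001, -3.141]
ft_force: [-0.5, 0.5, -1.0]
width: 0.0284
gripper_force: 20.0
```

```bash
python3 look.py end_flange .0093; python3 - <<'E'
from h import *
o=[]
for c in M:
    im=cams.snapshot(c)
    u,v=proj(c,[.6,.35,.08])[0].astype(int); v=min(v,430);u=max(u,50)
    o.append(cv2.resize(im[v-50:v+50,u-50:u+50,::-1],None,fx=4,fy=4,interpolation=cv2.INTER_CUBIC))
cv2.imwrite("pics/p6.png",np.hstack(o))
E
```

```text
[0.60031129 0.35053345 0.10935864] 0.02841200256758198 19.99977677129209 [-0.46062698  0.54927924 -1.01935191]
side 0.79 [0.5927 0.3544] 0.63
```

View pics/p6.png

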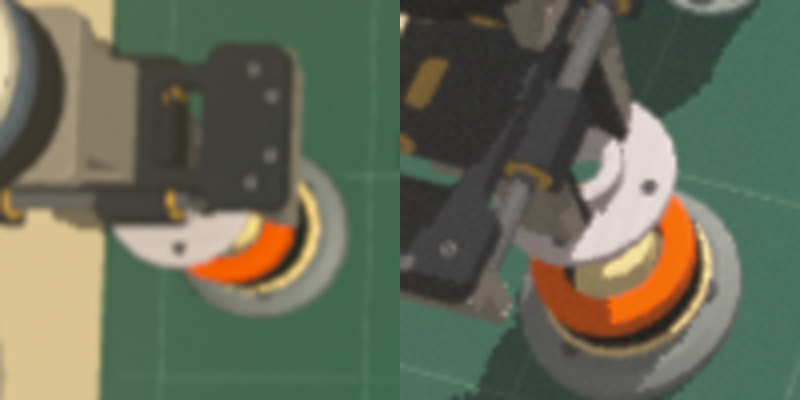

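The orange tyre is seated, and the flange is held level above the stand (right panel about (600,185)). I lower it slowly.

Request:
play_rows(targets=[{"dp": [0,0,0.1],"turn": [0,0,0]},{"dp": [0,0,0.1],"turn": [0,0,0]},{"dp": [0,0,0.08],"turn": [0,0,0]},{"dp": [0,0,0.0],"turn": [0,0,0]},{"dp": [0,0,0],"turn": [0,0,0]}])

```text
clock: 46.32
tcp_pos: [0.6002, 0.3504, 0.0921]
ee_rot: [-3.142, -0.0, -3.141]
ft_force: [0.5, 0.8, -1.3]
width: 0.0287
gripper_force: 20.0
```

Request:
play_rows(targets=[{"dp": [0,0,0.06],"turn": [0,0,0]},{"dp": [0,0,0.06],"turn": [0,0,0]},{"dp": [0,0,0.06],"turn": [0,0,0]},{"dp": [0,0,0.0],"turn": [0,0,0]},{"dp": [0,0,0],"turn": [0,0,0]}])

```text
clock: 46.95
tcp_pos: [0.6002, 0.3504, 0.0813]
ee_rot: [3.142, 0.0, -3.141]
ft_force: [0.5, -0.3, -0.3]
width: 0.0283
gripper_force: 20.0
```

Request:
play_rows(targets=[{"dp": [0,0,0.06],"turn": [0,0,0]},{"dp": [0,0,0.06],"turn": [0,0,0]},{"dp": [0,0,0.06],"turn": [0,0,0]},{"dp": [0,0,0.0],"turn": [0,0,0]},{"dp": [0,0,0],"turn": [0,0,0]}])

```text
clock: 47.58
tcp_pos: [0.6002, 0.3504, 0.0705]
ee_rot: [-3.142, 0.0, -3.141]
ft_force: [0.4, 0.9, -1.1]
width: 0.0286
gripper_force: 20.0
```

Bottom is at 0.061 and the seat at 0.051, so TCP should end near 0.0603.

Request:
play_rows(targets=[{"dp": [0,0,0.06],"turn": [0,0,0]},{"dp": [0,0,0.06],"turn": [0,0,0]},{"dp": [0,0,0.03],"turn": [0,0,0]},{"dp": [0,0,0.0],"turn": [0,0,0]},{"dp": [0,0,0],"turn": [0,0,0]}])

```text
clock: 48.2
tcp_pos: [0.6002, 0.3505, 0.0616]
ee_rot: [3.142, 0.0, -3.141]
ft_force: [0.2, -0.1, -0.4]
width: 0.0284
gripper_force: 20.0
```

Request:
play_rows(targets=[{"dp": [0,0,0.015],"turn": [0,0,0]},{"dp": [0,0,0.01],"turn": [0,0,0]},{"dp": [0,0,0],"turn": [0,0,0]},{"dp": [0,0,0.0],"turn": [0,0,0]}])

```text
clock: 48.7
tcp_pos: [0.6002, 0.3504, 0.0603]
ee_rot: [3.141, 0.0, -3.141]
ft_force: [-0.8, -1.0, 3.5]
width: 0.0286
gripper_force: 20.0
```

Request:
play_rows(targets=[{"dp": [0,0,0],"turn": [0,0,0]},{"dp": [0,0,0],"turn": [0,0,0]},{"dp": [0,0,0],"turn": [0,0,0]},{"dp": [0,0,0],"turn": [0,0,0]},{"dp": [0,0,0],"turn": [0,0,0]}], fingers=75)

```text
clock: 49.32
tcp_pos: [0.6001, 0.3504, 0.06]
ee_rot: [-3.142, -0.0, -3.141]
ft_force: [0.6, -0.0, 0.6]
width: 0.0743
gripper_force: 0.0
```

Request:
play_rows(targets=[{"dp": [0,0,-0.2],"turn": [0,0,0]},{"dp": [0,0,-0.7],"turn": [0,0,0]},{"dp": [0,0,-0.6],"turn": [0,0,0]},{"dp": [0,-0.2,-0.1],"turn": [0,0,0]},{"dp": [0,-0.75,0],"turn": [0,0,0]}])

```text
clock: 49.95
tcp_pos: [0.6003, 0.294, 0.1567]
ee_rot: [3.141, 0.002, -3.139]
ft_force: [0.5, -1.6, -0.4]
width: 0.0749
gripper_force: 0.0
```

Request:
play_rows(targets=[{"dp": [0.05,-0.8,0],"turn": [0,0,0]},{"dp": [0.057,-0.8,0],"turn": [0,0,0]},{"dp": [0,-0.8,0],"turn": [0,0,0]},{"dp": [0,-0.8,0],"turn": [0,0,0]},{"dp": [0,-0.6,0],"turn": [0,0,0]}])

```text
clock: 50.58
tcp_pos: [0.5928, 0.0629, 0.1554]
ee_rot: [-3.141, -0.001, 3.141]
ft_force: [-0.9, 0.5, 0.5]
width: 0.0749
gripper_force: 0.0
```

Request:
play_rows(targets=[{"dp": [0,-0.2,0],"turn": [0,0,0]},{"dp": [0,0,0],"turn": [0,0,0]},{"dp": [0,0,0],"turn": [0,0,0]}])

```text
clock: 50.95
tcp_pos: [0.5937, 0.0543, 0.1559]
ee_rot: [3.141, -0.0, -3.141]
ft_force: [-0.1, -1.2, -0.3]
width: 0.0747
gripper_force: 0.0
```

```bash
python3 - <<'E'
from h import *
print(status.observe()["tcp_pos"])
o=[]
for c in M:
    im=cams.snapshot(c)
    for n,z in(("end_flange",.051),("collar",0),("cup_black",0)):
      for d in cams.outline_of(n,c):
        x,A=fit(n,c,d["mask"],z)
        if A>.6: print(c,n,d["p"],x.round(4),round(A,2))
    u,v=proj(c,[.6,.35,.05])[0].astype(int); v=min(v,430);u=max(u,50)
    o.append(cv2.resize(im[v-50:v+50,u-50:u+50,::-1],None,fx=4,fy=4,interpolation=cv2.INTER_CUBIC))
cv2.imwrite("pics/p7.png",np.hstack(o))
E
```

```text
[0.5937075  0.05433843 0.15586392]
top end_flange 0.85 [0.5987 0.3505] 1.01
top collar 0.53 [0.5927 0.0528] 0.94
side end_flange 0.75 [0.6013 0.3517] 0.99
side collar 0.53 [0.5965 0.054 ] 0.95
side cup_black 0.83 [0.6263 0.2054] 1.0
```

View pics/p7.png

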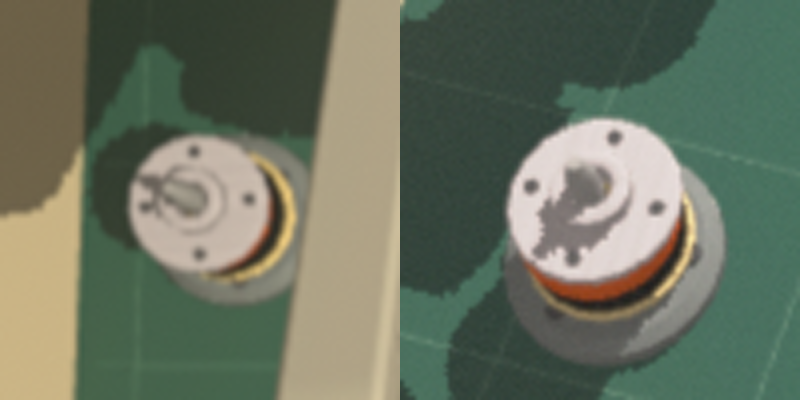

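The end flange is flat and fully home (panels about (200,200) and (597,200)). Last is the collar.

Request:
play_rows(targets=[{"dp": [0,-0.025,0.75],"turn": [0,0,0]},{"dp": [0,0,0.75],"turn": [0,0,0]},{"dp": [0,0,0.6],"turn": [0,0,0]},{"dp": [0,0,0.31],"turn": [0,0,0]},{"dp": [0,0,0.1],"turn": [0,0,0]}])

```text
clock: 51.98
tcp_pos: [0.5936, 0.0519, 0.0048]
ee_rot: [-3.141, -0.001, -3.141]
ft_force: [-0.1, 0.2, -0.5]
width: 0.0754
gripper_force: 0.0
```

Request:
play_rows(targets=[{"dp": [0,0,0],"turn": [0,0,0]},{"dp": [0,0,0],"turn": [0,0,0]},{"dp": [0,0,0],"turn": [0,0,0]},{"dp": [0,0,0],"turn": [0,0,0]},{"dp": [0,0,0],"turn": [0,0,0]}], fingers=20, grip_force=10)

```text
clock: 52.6
tcp_pos: [0.5939, 0.0519, 0.0057]
ee_rot: [3.142, 0.0, -3.141]
ft_force: [0.6, 0.9, 0.3]
width: 0.0271
gripper_force: 1.6
```

Request:
play_rows(targets=[{"dp": [0,0,0],"turn": [0,0,0]},{"dp": [0,0,0],"turn": [0,0,0]},{"dp": [0,0,0],"turn": [0,0,0]},{"dp": [0,0,0],"turn": [0,0,0]}])

```text
clock: 53.1
tcp_pos: [0.5939, 0.0519, 0.0056]
ee_rot: [3.142, 0.0, -3.141]
ft_force: [-0.3, 0.3, 5.6]
width: 0.0268
gripper_force: 10.0
```

Request:
play_rows(targets=[{"dp": [0,0,0],"turn": [0,0,0]},{"dp": [0,0,0],"turn": [0,0,0]},{"dp": [0,0,0],"turn": [0,0,0.05]},{"dp": [0,0,0],"turn": [0,0,0.05]},{"dp": [0,0,0],"turn": [0,0,0.05]}], fingers=60)

```text
clock: 53.72
tcp_pos: [0.5936, 0.0518, 0.0052]
ee_rot: [-3.141, -0.0, 2.665]
ft_force: [0.0, 0.2, -0.1]
width: 0.0599
gripper_force: 0.0
```

Request:
play_rows(targets=[{"dp": [0,0,0],"turn": [0,0,0.05]},{"dp": [0,0,0],"turn": [0,0,0.05]},{"dp": [0,0,0],"turn": [0,0,0.05]},{"dp": [0,0,0],"turn": [0,0,0.05]},{"dp": [0,0,0],"turn": [0,0,0.05]}])

```text
clock: 54.35
tcp_pos: [0.5936, 0.0518, 0.0052]
ee_rot: [-3.141, -0.0, 1.88]
ft_force: [-0.2, -0.4, 0.3]
width: 0.0603
gripper_force: 0.0
```

Request:
play_rows(targets=[{"dp": [0,0,0],"turn": [0,0,0.05]},{"dp": [0,0,0],"turn": [0,0,0.05]},{"dp": [0,0,0],"turn": [0,0,0]},{"dp": [0,0,0],"turn": [0,0,0]}])

```text
clock: 54.85
tcp_pos: [0.5937, 0.0519, 0.0053]
ee_rot: [-3.141, 0.0, 1.574]
ft_force: [0.1, 0.3, -0.6]
width: 0.0601
gripper_force: 0.0
```

Request:
play_rows(targets=[{"dp": [0,0,0],"turn": [0,0,0]},{"dp": [0,0,0],"turn": [0,0,0]},{"dp": [0,0,0],"turn": [0,0,0]},{"dp": [0,0,0],"turn": [0,0,0]},{"dp": [0,0,0],"turn": [0,0,0]}], fingers=20, grip_force=20)

```text
clock: 55.48
tcp_pos: [0.5938, 0.0519, 0.0055]
ee_rot: [3.142, -0.0, 1.571]
ft_force: [-0.2, -0.1, 0.3]
width: 0.0265
gripper_force: 20.0
```

Request:
play_rows(targets=[{"dp": [0,0,0],"turn": [0,0,0]},{"dp": [0,0,0],"turn": [0,0,0]},{"dp": [0,0,0],"turn": [0,0,0]}])

```text
clock: 55.85
tcp_pos: [0.5938, 0.0518, 0.0054]
ee_rot: [-3.142, 0.0, 1.571]
ft_force: [0.3, 0.1, 0.8]
width: 0.0261
gripper_force: 20.0
```

Request:
play_rows(targets=[{"dp": [0,0,-0.1],"turn": [0,0,0]},{"dp": [0,0,-0.5],"turn": [0,0,0]},{"dp": [0,0,-0.8],"turn": [0,0,0]},{"dp": [0,0,-0.8],"turn": [0,0,0]},{"dp": [0,0,-0.35],"turn": [0,0,0]}])

```text
clock: 56.48
tcp_pos: [0.5951, 0.052, 0.1619]
ee_rot: [3.138, -0.0, 1.571]
ft_force: [0.2, -0.0, -0.9]
width: 0.0262
gripper_force: 20.0
```

Request:
play_rows(targets=[{"dp": [0.4,0,0],"turn": [0,0,0]},{"dp": [0.8,0.05,0],"turn": [0,0,0]},{"dp": [0.8,0.05,0],"turn": [0,0,0]},{"dp": [0.8,0,0],"turn": [0,0,0]},{"dp": [0.8,0,0],"turn": [0,0,0]}])

```text
clock: 57.1
tcp_pos: [0.5995, 0.2694, 0.1588]
ee_rot: [3.141, -0.0, 1.571]
ft_force: [0.4, 0.0, 0.1]
width: 0.0264
gripper_force: 20.0
```

Request:
play_rows(targets=[{"dp": [0.8,0,0],"turn": [0,0,0]},{"dp": [0.575,0,0],"turn": [0,0,0]},{"dp": [0,0,0],"turn": [0,0,0]},{"dp": [0,0,0],"turn": [0,0,0]},{"dp": [0,0,0],"turn": [0,0,0]}])

```text
clock: 57.72
tcp_pos: [0.5998, 0.3492, 0.1585]
ee_rot: [-3.141, 0.0, 1.57]
ft_force: [-0.2, -0.5, 0.2]
width: 0.0263
gripper_force: 20.0
```

Request:
play_rows(targets=[{"dp": [0,0,0.2],"turn": [0,0,0]},{"dp": [0,0,0.4],"turn": [0,0,0]},{"dp": [0,0,0.2],"turn": [0,0,0]},{"dp": [0,0,0],"turn": [0,0,0]},{"dp": [0,0,0],"turn": [0,0,0]}])

```text
clock: 58.35
tcp_pos: [0.6002, 0.3505, 0.111]
ee_rot: [3.141, -0.0, 1.571]
ft_force: [0.1, 1.0, -0.9]
width: 0.0264
gripper_force: 20.0
```

```bash
python3 look.py collar .0055; python3 - <<'E'
from h import *
o=[]
for c in M:
    im=cams.snapshot(c)
    u,v=proj(c,[.6,.35,.08])[0].astype(int); v=min(v,430);u=max(u,50)
    o.append(cv2.resize(im[v-50:v+50,u-50:u+50,::-1],None,fx=4,fy=4,interpolation=cv2.INTER_CUBIC))
cv2.imwrite("pics/p8.png",np.hstack(o))
E
```

```text
[0.6001529  0.35048778 0.11097598] 0.02642200395722531 19.999921422204352 [ 0.09912429  1.04214094 -0.94238817]
top 0.44 [0.6011 0.348 ] 0.78
```

View pics/p8.png

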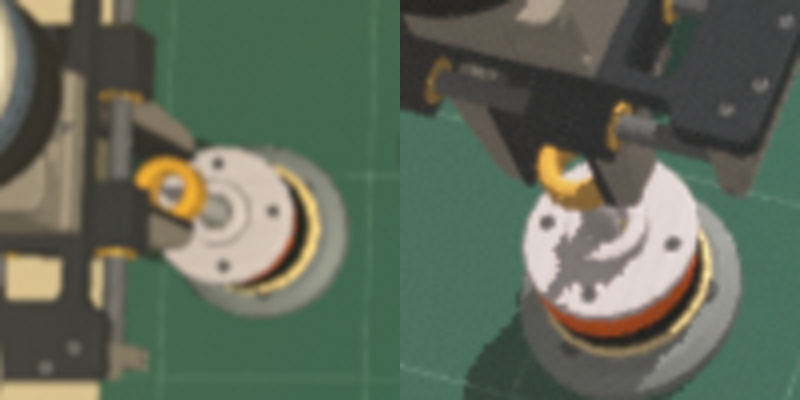

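The collar is held level above the arbor (panels about (172,188) and (570,180)), and the nose shows through its bore. I lower it.

Request:
play_rows(targets=[{"dp": [0,0,0.1],"turn": [0,0,0]},{"dp": [0,0,0.1],"turn": [0,0,0]},{"dp": [0,0,0.1],"turn": [0,0,0]},{"dp": [0,0,0.0],"turn": [0,0,0]},{"dp": [0,0,0],"turn": [0,0,0]}])

```text
clock: 59.28
tcp_pos: [0.5998, 0.3504, 0.0924]
ee_rot: [3.142, 0.0, 1.571]
ft_force: [-0.3, 0.1, -0.1]
width: 0.0261
gripper_force: 20.0
```

Request:
play_rows(targets=[{"dp": [0,0,0.06],"turn": [0,0,0]},{"dp": [0,0,0.06],"turn": [0,0,0]},{"dp": [0,0,0.06],"turn": [0,0,0]},{"dp": [0,0,0.0],"turn": [0,0,0]},{"dp": [0,0,0],"turn": [0,0,0]}])

```text
clock: 59.9
tcp_pos: [0.5997, 0.3504, 0.0816]
ee_rot: [-3.142, 0.0, 1.571]
ft_force: [-0.1, -0.2, -0.2]
width: 0.0263
gripper_force: 20.0
```

Request:
play_rows(targets=[{"dp": [0,0,0.05],"turn": [0,0,0]},{"dp": [0,0,0.03],"turn": [0,0,0]},{"dp": [0,0,0],"turn": [0,0,0]},{"dp": [0,0,0.0],"turn": [0,0,0]}])

```text
clock: 60.4
tcp_pos: [0.5997, 0.3504, 0.0769]
ee_rot: [3.142, 0.0, 1.571]
ft_force: [-0.1, 0.1, -0.5]
width: 0.0264
gripper_force: 20.0
```

Request:
play_rows(targets=[{"dp": [0,0,0.03],"turn": [0,0,0]},{"dp": [0,0,0.03],"turn": [0,0,0]},{"dp": [0,0,0],"turn": [0,0,0]},{"dp": [0,0,0.0],"turn": [0,0,0]}])

```text
clock: 60.9
tcp_pos: [0.5997, 0.3504, 0.0732]
ee_rot: [-3.142, 0.0, 1.571]
ft_force: [-0.9, -0.3, -0.6]
width: 0.0264
gripper_force: 20.0
```

Request:
play_rows(targets=[{"dp": [0,0,0.01],"turn": [0,0,0]},{"dp": [0,0,0.01],"turn": [0,0,0]},{"dp": [0,0,0],"turn": [0,0,0]},{"dp": [0,0,0.0],"turn": [0,0,0]}])

```text
clock: 61.4
tcp_pos: [0.5998, 0.3504, 0.0724]
ee_rot: [3.141, -0.0, 1.571]
ft_force: [-2.4, -0.6, 5.0]
width: 0.0265
gripper_force: 20.0
```

Contact at the expected height. I release, retreat and check.

Request:
play_rows(targets=[{"dp": [0,0,0],"turn": [0,0,0]},{"dp": [0,0,0],"turn": [0,0,0]},{"dp": [0,0,0],"turn": [0,0,0]},{"dp": [0,0,0],"turn": [0,0,0]},{"dp": [0,0,0],"turn": [0,0,0]}], fingers=75)

```text
clock: 62.02
tcp_pos: [0.5997, 0.3504, 0.0719]
ee_rot: [-3.142, 0.0, 1.571]
ft_force: [-0.8, 0.6, -0.3]
width: 0.0739
gripper_force: 0.0
```

Request:
play_rows(targets=[{"dp": [0,0,-0.2],"turn": [0,0,0]},{"dp": [0,0,-0.6],"turn": [0,0,0]},{"dp": [0,0,-0.6],"turn": [0,0,0]},{"dp": [-0.2,0,-0.3],"turn": [0,0,0]},{"dp": [-0.75,0,0],"turn": [0,0,0]}])

```text
clock: 62.65
tcp_pos: [0.6006, 0.2942, 0.176]
ee_rot: [3.138, -0.002, 1.573]
ft_force: [-0.5, -0.2, -0.8]
width: 0.0749
gripper_force: 0.0
```

Request:
play_rows(targets=[{"dp": [-0.8,0,0],"turn": [0,0,0]},{"dp": [-0.8,0,0],"turn": [0,0,0]},{"dp": [-0.8,0,0],"turn": [0,0,0]},{"dp": [-0.4,0,0],"turn": [0,0,0]},{"dp": [0,0,0],"turn": [0,0,0]}])

```text
clock: 63.28
tcp_pos: [0.5993, 0.1232, 0.1739]
ee_rot: [-3.141, 0.0, 1.568]
ft_force: [-0.1, 0.7, -0.1]
width: 0.0752
gripper_force: 0.0
```

```bash
python3 - <<'E'
from h import *
print(status.observe()["tcp_pos"])
o=[]
for c in M:
    im=cams.snapshot(c)
    for n,z in(("collar",.067),("cup_black",0),("cup_white",0)):
      for d in cams.outline_of(n,c):
        x,A=fit(n,c,d["mask"],z)
        if A>.6: print(c,n,d["p"],x.round(4),round(A,2))
    u,v=proj(c,[.6,.35,.06])[0].astype(int); v=min(v,430);u=max(u,50)
    o.append(cv2.resize(im[v-50:v+50,u-50:u+50,::-1],None,fx=4,fy=4,interpolation=cv2.INTER_CUBIC))
cv2.imwrite("pics/p9.png",np.hstack(o))
E
```

```text
[0.59930777 0.12317558 0.17394033]
top cup_white 0.63 [ 0.4391 -0.1811] 1.0
side collar 0.7 [0.6005 0.3517] 0.93
side cup_black 0.65 [0.6253 0.2049] 0.99
side cup_white 0.62 [ 0.441  -0.1797] 1.0
```

View pics/p9.png

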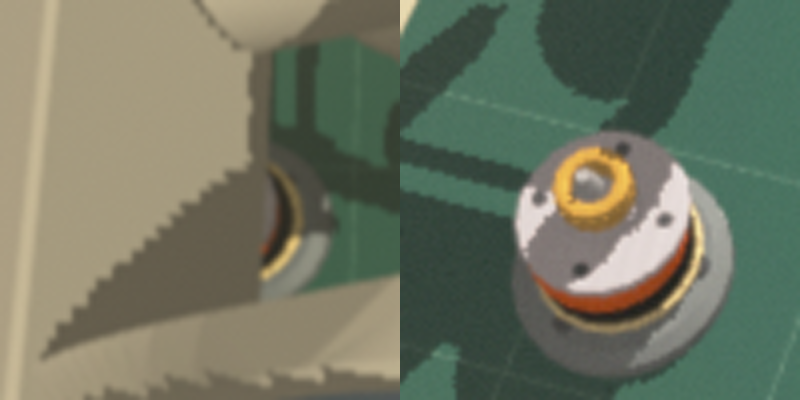

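The side view shows the whole stack seated, with the collar on the boss and the arbor nose standing out at (590,182). The cups have not moved, so I hand in.

```bash
python3 -c "
from workcell import job
print(job.finish_job())"
```

```text
the job is handed in; nothing more can be done
None
```

The guide roller is built on the arbor in the order asked: hub, black tyre, orange tyre, end flange, collar. Each part was lowered until it sat home, the cups were not moved, and the job is handed in at about 63 s of the 131 s allowed; no verdict was returned.

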